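# Set out the balance weights in order of size

### The arm

A 6-joint arm with a two-finger parallel gripper is mounted at the origin on the work surface. World frame = base frame: x ahead of the robot, y to its left, z up, the work surface at z = 0. Lengths are in m, angles in rad, forces in N, time in s.
With the tool pointing down it reaches from about 0.25 to 0.775 m from the base axis. Payload 4 kg.
Tool frame: the origin (TCP) lies on the centre line of the jaws, within the pads' length; the fingertips stand 8 mm ahead of it and the grasp point (between the pads) lies 11 mm behind it; x points along the fingers, y is the direction in which the jaws open and shut, and the axes are right-handed (so a half turn about x gives the same grasp; the last joint's range is limited). The gripper opens to 85 mm and grips with 20 to 120 N. Pads are 22 mm wide; open, the fingers measure 114 mm over their backs; the gripper's body (76 mm by 85 mm) begins 54 mm behind the grasp point. The pads swing forward as they close: fully open they stand 13 mm farther back than shut.
Start: joints at [-1.4, 0.087, 1.371, -0, 1.684, -0.103], TCP at [0.149, -0.53, 0.239] pointing down, gripper open.
Joint ranges: [-3.1, 3.1], [-0.76, 2.03], [0.27, 2.55], [-1.08, 4.22], [0.17, 2.65], [-2.57, 2.57]. Speed limits (rad/s): [2.79, 2.79, 3.14, 3.14, 3.14, 3.14].

### API

Orientations are given as a unit quaternion [x, y, z, w].
In Python, from cell import get_obs, grab_frame, order gives the robot as it stands. The module is installed in compiled form; this text tells all that it offers.
- The arm moves only by the tool servo_tool, never from a script. Its argument "plan" is a list of rows, each a list of 5 numbers: the shift along the tool's x, y, z scaled (see below), then the turn about the tool's x scaled (see below), then the opening, from 0 (shut) to 1 (fully open). In form: [[dx, dy, dz, roll, gripper], ...]. A call has 1 to 8 rows; each row shifts and turns the commanded pose from where the row before left it, along the tool's axes as they then stand; what a row does not reach is not made up. The controller multiplies each number of a shift by 60 cm and each number of a turn by 30 degrees. A row lasts 1/10 s, in which the tool goes at most 50 mm and 8.59 degrees, less where a joint would pass 70% of its speed; a pose out of reach is approached as far as the arm can. A call with a number of a shift or a turn outside -1 to 1 is refused whole. A call with a gripper value outside its range is refused whole. The fingers move at their own pace and stop on an object; the grip force is fixed at half the most. Time passes only in rows, so rows that do not move let the fingers close. It gives the time, the measured TCP pose, the force and the opening at its end, in the units of the state.
- get_obs(): the state, without advancing time (a new reading comes with each control period).
- grab_frame(name): name is "scene" or "top" or "wrist"; returns a dict with "pixels" (400x640x3 uint8, red, green, blue), "intrinsics" (3x3 intrinsics, pixels), "eye" and "orientation" of the camera in the world. Camera axes: x right, y up, looking along -z (the intrinsics and any distortion apply to the point x, -y, -z); pixel columns grow to the right and rows downward; lengths in m; the calibration is good to about 2 mm. A picture is of the moment at which its call begins. There is no depth.
- order.job_done(): hands the job in, once; it reports no verdict.
The state is a dict: "t": time; "joints": joint angles; "qvel": joint speeds; "tau": joint torques, N m; "tool_pos": TCP position; "tool_rot": TCP orientation; "force": force on the tool from outside, world axes, zero at the start; "wrist_torque": the same for the moment, N m; "opening": finger opening in m.
Only numpy, scipy, OpenCV 4.12 (cv2) and the standard library are available. Lean on these libraries where they do the work, as an engineer would, in place of code of your own. Each camera call takes 0.05 s, during which the arm holds its last target. There are 200 camera calls.

### The job

Set the four brass balance weights out in order of size along the row of black pads, one upright on the middle of each pad, with the largest next to the red end block and the smallest at the far end. Leave the porcelain crucible standing where it is, and let go of everything.

Things in the scene. Friction and masses are not known exactly. Their poses are not given: they have to be found in the camera images.
- w500: the largest of the four brass balance weights: a loose upright cylinder 42 mm in diameter and 46 mm tall, with a neck and a 26 mm wide round knob on top, 66 mm tall in all, about 520 g. Starts standing on the bench (z = 0). Origin: centre of its underside, z up.
- w200: the second largest of the four brass balance weights: a loose upright cylinder 32 mm in diameter and 34 mm tall, with a neck and a 20 mm wide round knob on top, 50 mm tall in all, about 220 g. Starts standing on the bench (z = 0). Origin: centre of its underside, z up.
- w100: the second smallest of the four brass balance weights: a loose upright cylinder 24 mm in diameter and 26 mm tall, with a neck and a 15 mm wide round knob on top, 38 mm tall in all, about 100 g. Starts standing on the bench (z = 0). Origin: centre of its underside, z up.
- w020: the smallest of the four brass balance weights: a loose upright cylinder 16 mm in diameter and 18 mm tall, with a neck and a 10 mm wide round knob on top, 27 mm tall in all, about 32 g. Starts standing on the bench (z = 0). Origin: centre of its underside, z up.
- pad_a: one of four identical black rubber pads (round, 52 mm in diameter, 2 mm thick) fixed in a straight row, 80 mm apart, on a wooden block 420 x 90 mm and 12 mm high; the block stands anywhere and turned. Its top is 14 mm above the bench. Which letter lies where in the row differs from start to start. Origin: centre of the pad's underside, 12 mm above the bench.
- pad_b: one of four identical black rubber pads (round, 52 mm in diameter, 2 mm thick) fixed in a straight row, 80 mm apart, on a wooden block 420 x 90 mm and 12 mm high; the block stands anywhere and turned. Its top is 14 mm above the bench. Which letter lies where in the row differs from start to start. Origin: centre of the pad's underside, 12 mm above the bench.
- pad_c: one of four identical black rubber pads (round, 52 mm in diameter, 2 mm thick) fixed in a straight row, 80 mm apart, on a wooden block 420 x 90 mm and 12 mm high; the block stands anywhere and turned. Its top is 14 mm above the bench. Which letter lies where in the row differs from start to start. Origin: centre of the pad's underside, 12 mm above the bench.
- pad_d: one of four identical black rubber pads (round, 52 mm in diameter, 2 mm thick) fixed in a straight row, 80 mm apart, on a wooden block 420 x 90 mm and 12 mm high; the block stands anywhere and turned. Its top is 14 mm above the bench. Which letter lies where in the row differs from start to start. Origin: centre of the pad's underside, 12 mm above the bench.
- red_end: the red end block (70 mm across the wooden block, 26 mm along it, 26 mm high), fixed on one end of the wooden block, 68 mm from the centre of the nearest pad, in line with the row; at the row's other end is a grey one just like it. Which end is red differs from start to start. Origin: centre of its underside, 12 mm above the bench; its x axis lies across the row, its y axis along it.
- crucible: a white porcelain crucible (open cup, 46 mm across its rim, 36 mm tall, 45 g) standing loose on the bench among the weights, at least 85 mm centre to centre from its neighbours, as are the weights; to be left alone. Origin: centre of its underside.
Not all that is in view belongs to the job. What is shaped like the w500 but blue is not meant.

How it is judged:
By the outcome, as a careful person would: the job done as asked, in the order asked, and still so for the second after the job is handed in, with the robot touching nothing.
It also fails if it takes over 88 s, if anything falls off the work surface, if the arm or the gripper's body presses on something with over 40 N, if the wrist force passes 120 N, or if a joint passes its speed limit or range.

## Working session

There is one attempt and no reset: what is moved stays moved. The work goes in short steps, Python scripts to look and compute and a tool call to move; the robot and the scene stay as the last step left them, time stands still between calls to the robot, and variables do not carry over. Pictures are saved under pics/ and viewed, and the job is handed in when it is done.

Besides the shell and the picture viewer there is one more tool, called after ">>>" as a command line: name --pt "numbers of a row" for each row, then --argument value for the rest. servo_tool: Moves the arm, as the interface text tells. Shifts and turns lie within -1 to 1; 1 stands for 60 cm of shift or 30 degrees of turn. Its arguments: {"type":"object","properties":{"plan":{"type":"array"}},"required":["plan"]}

```bash
mkdir -p pics; cat > h.py <<'E'
import numpy as np, cv2
from cell import get_obs, grab_frame, order
from scipy.spatial.transform import Rotation as R
def snap(name,fn):
    f=grab_frame(name); cv2.imwrite('pics/'+fn,f['pixels'][:,:,::-1]); np.savez('pics/'+fn[:-4],**{k:np.array(v) for k,v in f.items()}); return f
def rot(f):
    o=np.array(f['orientation']); return o if o.shape==(3,3) else R.from_quat(o).as_matrix()
def ray(f,u,v,z):
    K=np.array(f['intrinsics']); d=np.linalg.inv(K)@[u,v,1]; d=rot(f)@[d[0],-d[1],-d[2]]
    e=np.array(f['eye']); return e+d*(z-e[2])/d[2]
def proj(f,p):
    c=rot(f).T@(np.array(p)-f['eye']); K=np.array(f['intrinsics']); q=K@[c[0],-c[1],-c[2]]; return q[:2]/q[2]
E
python3 - <<'E'
from h import *
for n in('top','scene'):
    f=snap(n,n+'0.png'); print(n,f.keys(),f['intrinsics'],f['eye'],f['orientation'])
o=get_obs(); print(o['t'],o['tool_pos'],o['tool_rot'],R.from_quat(o['tool_rot']).as_matrix().round(3),o['opening'])
E
```

```text
top dict_keys(['pixels', 'intrinsics', 'eye', 'orientation']) [[400.48047238   0.         323.7248124 ]
 [  0.         400.48047238 206.71584134]
 [  0.           0.           1.        ]] [0.42778325 0.01285631 0.88735737] [-0.04681802  0.03962703  0.71475187 -0.69668324]
scene dict_keys(['pixels', 'intrinsics', 'eye', 'orientation']) [[376.93134048   0.         317.05527753]
 [  0.         376.93134048 206.82214345]
 [  0.           0.           1.        ]] [0.97224679 0.35289442 0.41707374] [0.20205343 0.42856584 0.78695398 0.39523305]
0.1 [ 0.14863114 -0.52907358  0.23820828] [-0.70046576 -0.09723757  0.70051539 -0.09576411] [[-0.     0.27  -0.963]
 [ 0.002 -0.963 -0.27 ]
 [-1.    -0.002 -0.   ]] 0.08512035212687673
```

View pics/top0.png

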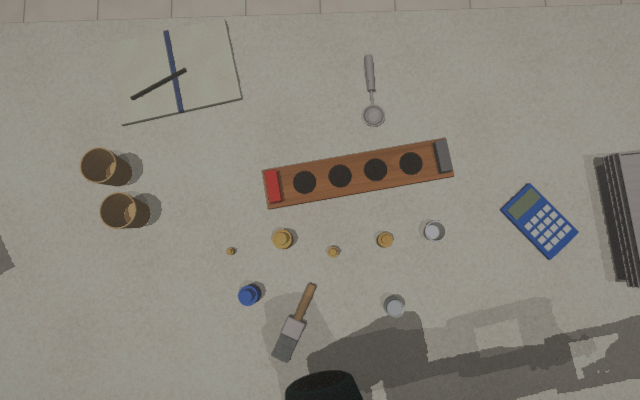

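View pics/scene0.png

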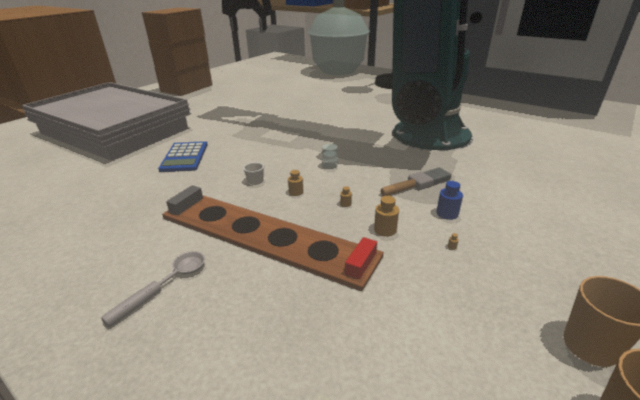

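The top view shows these candidates:
- **Brass weights:** w500 (282,239), w200 (385,240), w100 (333,252) and w020 (230,251).
- **Not wanted:** the blue w500 lookalike (249,295), the white crucible (432,231), a clear or grey piece (395,306), and brown cups at about (100,165) and (118,210).
- **Row:** the red end is at (272,186) and the grey end at (444,156).

I'll choose the brass-coloured ones, ranked by size.

```bash
cat > m.py <<'E'
from h import *
T=dict(np.load('pics/top0.npz')); S=dict(np.load('pics/scene0.npz'))
def blobs(f,lo,hi,box,amin=15):
    h=cv2.cvtColor(f['pixels'],cv2.COLOR_RGB2HSV); m=cv2.inRange(h,lo,hi); b=np.zeros_like(m); x0,y0,x1,y1=box; b[y0:y1,x0:x1]=m[y0:y1,x0:x1]
    cs,_=cv2.findContours(b,cv2.RETR_EXTERNAL,cv2.CHAIN_APPROX_NONE)
    return [(cv2.contourArea(c),cv2.boundingRect(c),np.array(cv2.minAreaRect(c)[0]).round(1),c) for c in cs if cv2.contourArea(c)>=amin]
if __name__=='__main__':
    for nm,f,box in(('T',T,(215,220,420,270)),('S',S,(270,160,480,255))):
        print(nm)
        for a,r,c,_ in blobs(f,(10,90,50),(28,255,255),box): print(a,r,c,[ray(f,*c,z)[:2].round(4) for z in(0,.02,.04)])
    print('pads')
    for a,r,c,cc in blobs(T,(0,0,0),(180,255,60),(285,140,430,200),100):
        (x,y),ax,an=cv2.fitEllipse(cc); print(a,r,ax,ray(T,x,y,.014).round(4))
    for a,r,c,cc in blobs(T,(0,150,90),(6,255,255),(255,160,290,210),30): print('red',a,r,ray(T,*c,.038))
    im=np.hstack([cv2.resize(T['pixels'][130:280,215:455],None,fx=3.3,fy=3.3,interpolation=2)])
    cv2.imwrite('pics/crop0.png',im[:,:,::-1])
E
python3 m.py
```

```text
T
32.0 (227, 248, 7, 7) [230. 251.] [array([0.4439, 0.2299]), array([0.4436, 0.225 ]), array([0.4432, 0.2201])]
72.0 (328, 247, 10, 10) [332.5 251.5] [array([0.4372, 0.0037]), array([0.437 , 0.0039]), array([0.4367, 0.0041])]
159.0 (377, 232, 16, 15) [384.5 239.5] [array([ 0.4606, -0.1117]), array([ 0.4599, -0.1089]), array([ 0.4591, -0.1061])]
297.5 (272, 229, 21, 20) [282.2 238.8] [array([0.4679, 0.1142]), array([0.467 , 0.1119]), array([0.4661, 0.1096])]
S
16.5 (376, 250, 7, 5) [379. 252.] [array([0.5245, 0.1325]), array([0.546 , 0.1431]), array([0.5674, 0.1537])]
54.5 (450, 234, 8, 15) [453.5 241. ] [array([0.4228, 0.2227]), array([0.4492, 0.229 ]), array([0.4755, 0.2352])]
1232.5 (270, 217, 87, 38) [313.  235.5] [array([0.5539, 0.0141]), array([0.574 , 0.0303]), array([0.594 , 0.0466])]
131.0 (341, 187, 11, 19) [346. 196.] [array([ 0.4072, -0.0123]), array([0.4343, 0.0052]), array([0.4614, 0.0227])]
866.0 (375, 179, 40, 57) [391.  204.5] [array([0.3819, 0.0793]), array([0.4102, 0.0924]), array([0.4385, 0.1055])]
232.0 (288, 170, 15, 25) [295. 182.] [array([ 0.4237, -0.138 ]), array([ 0.45  , -0.1144]), array([ 0.4763, -0.0909])]
pads
345.5 (294, 172, 22, 21) (20.591856002807617, 21.483001708984375) [0.5915 0.0621 0.014 ]
350.0 (329, 165, 23, 22) (20.96200942993164, 21.377382278442383) [ 0.6038 -0.0168  0.014 ]
343.0 (365, 159, 22, 22) (20.446638107299805, 21.496694564819336) [ 0.6158 -0.0961  0.014 ]
343.0 (400, 153, 22, 21) (20.43506622314453, 21.477970123291016) [ 0.6276 -0.1749  0.014 ]
red 328.5 (265, 169, 16, 33) [0.58147255 0.129591   0.038     ]
```

View pics/crop0.png

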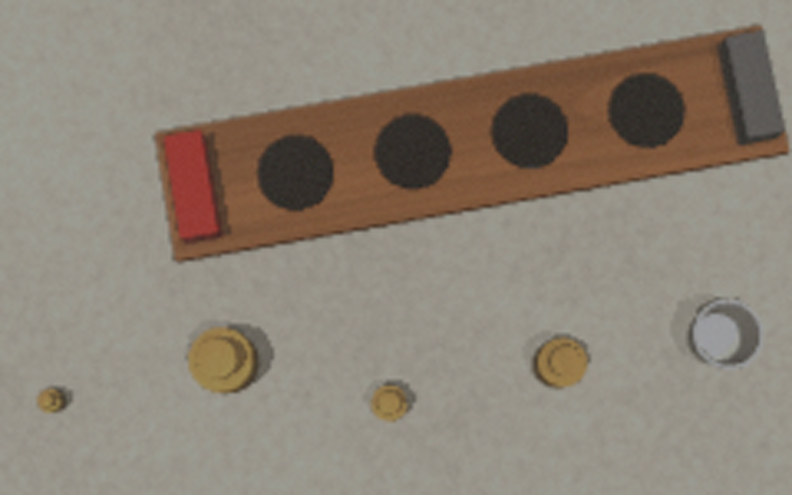

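All four sizes and the pad spacing (80 mm) check out. The tool should have its y axis across the row, at 8.7°, so I roll about −83° and come down a little.

>>> servo_tool --pt "0.014 0 0 -0.277 1" --pt "0.014 0 0 -0.277 1" --pt "0.014 0 0 -0.277 1" --pt "0.014 0 0 -0.277 1" --pt "0.014 0 0 -0.277 1" --pt "0.014 0 0 -0.277 1" --pt "0.014 0 0 -0.277 1" --pt "0.014 0 0 -0.277 1"

```text
t: 0.9
tool_pos: [0.1486, -0.5291, 0.1711]
tool_rot: [0.532, 0.467, -0.531, 0.466]
force: [-0.2, -0.1, -1.1]
opening: 0.0855
```

>>> servo_tool --pt "0 0 0 -0.277 1" --pt "0 0 0 -0.277 1" --pt "0 0 0 0 1"

```text
t: 1.2
tool_pos: [0.1487, -0.5292, 0.1714]
tool_rot: [0.461, 0.537, -0.46, 0.536]
force: [-0.4, -0.7, -0.6]
opening: 0.0858
```

```bash
cat > go.py <<'E'
from h import *
# targets from top view
Y=np.array([.9886,.1506]);Z=np.array([.1506,-.9886])
W=dict(w500=(.466,.110),w200=(.4595,-.1075),w100=(.437,.004),w020=(.4437,.226))
P=[(.5915,.0621),(.6037,-.0169),(.6158,-.0961),(.6276,-.1749)]
def delta(xy,z):
    o=get_obs();M=R.from_quat(o['tool_rot']).as_matrix();p=np.array(o['tool_pos'])
    return (M.T@(np.array([*xy,z])-p)/.6).round(4)
def st():
    o=get_obs();M=R.from_quat(o['tool_rot']).as_matrix();print(round(o['t'],2),np.round(o['tool_pos'],4),'yaw',np.degrees(np.arctan2(M[1,1],M[0,1])).round(2),'tilt',M[2,0].round(4),'F',np.round(o['force'],1),'op',round(o['opening'],4),'q',np.round(o['joints'],2))
E
python3 -c "
from go import *
st();print(delta(W['w500'],.17))"
```

```text
1.2 [ 0.1487 -0.5292  0.1714] yaw 8.77 tilt -1.0 F [-0.4 -0.7 -0.6] op 0.0858 q [-1.4   0.11  1.48  0.    1.55 -1.55]
[ 0.0036  0.6852 -0.9721]
```

>>> servo_tool --pt "0 0.0457 -0.0648 0 1" --pt "0 0.0457 -0.0648 0 1" --pt "0 0.0457 -0.0648 0 1" --pt "0 0.0457 -0.0648 0 1" --pt "0 0.0457 -0.0648 0 1" --pt "0 0.0457 -0.0648 0 1" --pt "0 0.0457 -0.0648 0 1" --pt "0 0.0457 -0.0648 0 1"

```text
t: 2.0
tool_pos: [0.3183, -0.1868, 0.1722]
tool_rot: [0.461, 0.536, -0.461, 0.536]
force: [0.8, -1.0, -0.9]
opening: 0.0852
```

>>> servo_tool --pt "0 0.0457 -0.0648 0 1" --pt "0 0.0457 -0.0648 0 1" --pt "0 0.0457 -0.0648 0 1" --pt "0 0.0457 -0.0648 0 1" --pt "0 0.0457 -0.0648 0 1" --pt "0 0.0457 -0.0648 0 1" --pt "0 0.0457 -0.0648 0 1" --pt "0 0 0 0 1"

```text
t: 2.8
tool_pos: [0.4672, 0.1142, 0.1714]
tool_rot: [0.46, 0.538, -0.459, 0.537]
force: [-0.8, -0.2, -0.2]
opening: 0.0858
```

```bash
python3 -c "
from go import *
st();print(delta(W['w500'],.014)); f=snap('wrist','w1.png')
print(f['eye'])
for k,z in(('w500',.066),('w100',.038),('w020',.027)):print(k,proj(f,[*W[k],z]),proj(f,[*W[k],0]))
for p in P:print(proj(f,[*p,.014]))"
```

```text
2.8 [0.4672 0.1142 0.1714] yaw 8.99 tilt -1.0 F [-0.8 -0.2 -0.2] op 0.0858 q [ 0.12 -0.04  1.64  0.    1.55 -0.04]
[ 0.2623 -0.003   0.0072]
[0.45511296 0.19112994 0.30658278]
w500 [317.09976421 202.79643812] [317.56206123 182.73701365]
w100 [274.03201516 285.22051439] [278.75924386 266.10466726]
w020 [312.63386195  57.03687453] [313.25607855  61.11951162]
[425.03154653 245.88143087]
[417.33249876 307.80798161]
[410.52377647 361.7392641 ]
[404.40678789 408.78380777]
```

View pics/w1.png

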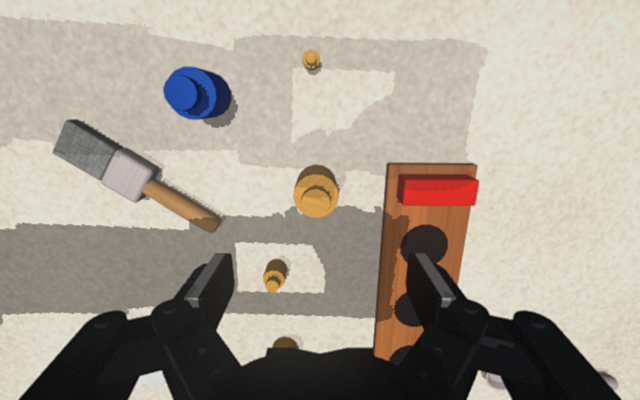

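The knob of w500 is at (315,200), 2–3 px from the predicted point. The first pad at (424,245) and the w020 knob at (311,55) agree too, all within about 1–2 mm. So I descend and grip.

>>> servo_tool --pt "0.07 -0.003 0.007 0 0.7" --pt "0.08 0 0 0 0.7" --pt "0.07 0 0 0 0.7" --pt "0.042 0 0 0 0.7" --pt "0 0 0 0 0" --pt "0 0 0 0 0" --pt "0 0 0 0 0" --pt "0 0 0 0 0"

```text
t: 3.65
tool_pos: [0.4658, 0.105, 0.0163]
tool_rot: [0.461, 0.536, -0.46, 0.537]
force: [0.6, -0.2, -5.3]
opening: 0.0405
```

```bash
python3 -c "
from go import *
st(); f=snap('wrist','w2.png')"
```

```text
3.65 [0.4658 0.105  0.0163] yaw 8.74 tilt -1.0 F [ 0.6 -0.2 -5.3] op 0.0405 q [ 0.1   0.09  1.84 -0.    1.22 -0.05]
```

View pics/w2.png

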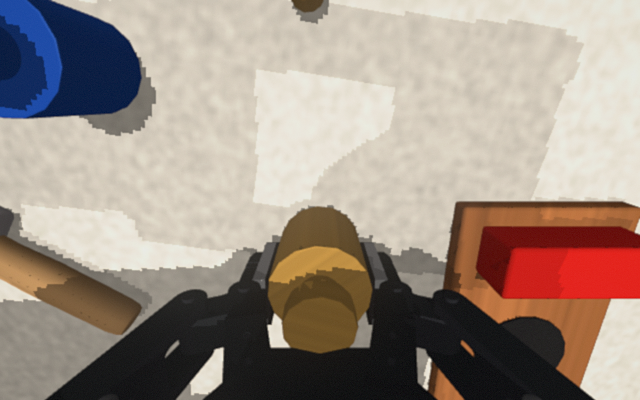

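Gripped, with the jaws reading 40.5 mm against the 42 mm body. The weight sits about 4.9 mm to −z of the TCP, which I'll allow for when placing.

>>> servo_tool --pt "-0.05 0 0 0 0" --pt "-0.06 0 0 0 0" --pt "-0.04 0 0 0 0" --pt "0 0 0 0 0" --pt "0 0 0 0 0"

```text
t: 4.2
tool_pos: [0.4649, 0.1052, 0.105]
tool_rot: [0.46, 0.537, -0.46, 0.537]
force: [-0.2, -0.8, -4.8]
opening: 0.0405
```

```bash
python3 -c "
from go import *
st();print(delta(np.array(P[0])+.0049*Z,.0313)); f=snap('scene','s1.png'); f=snap('wrist','w3.png')"
```

```text
4.2 [0.4649 0.1052 0.105 ] yaw 8.79 tilt -1.0 F [-0.2 -0.8 -4.8] op 0.0405 q [ 0.1  -0.01  1.74 -0.    1.41 -0.05]
[0.1231 0.1973 0.1114]
```

View pics/s1.png

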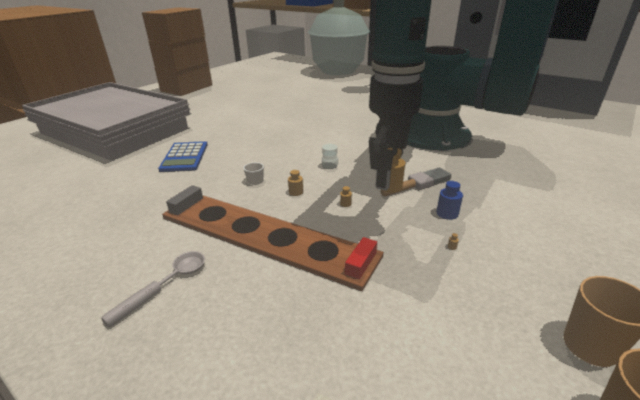

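It is lifted, at (390,175) in the scene view. Next I carry it over the pad by the red end and let it settle.

>>> servo_tool --pt "0 0.03 0.017 0 0" --pt "0 0.055 0.031 0 0" --pt "0 0.055 0.031 0 0" --pt "0 0.04 0.022 0 0" --pt "0 0.017 0.01 0 0" --pt "0 0 0 0 0" --pt "0 0 0 0 0"

```text
t: 5.0
tool_pos: [0.5902, 0.0578, 0.1032]
tool_rot: [0.459, 0.538, -0.461, 0.536]
force: [0.3, 0.4, -4.5]
opening: 0.0406
```

```bash
python3 -c "
from go import *
st();print(delta(np.array(P[0])+.0049*Z,.0313)); f=snap('wrist','w4.png')
for p in P:print(proj(f,[*p,.014]))
"
```

```text
5.0 [0.5902 0.0578 0.1032] yaw 8.8 tilt -1.0 F [ 0.3  0.4 -4.5] op 0.0406 q [ 0.    0.25  1.46  0.    1.44 -0.15]
[0.1198 0.0036 0.0016]
[322.12001164 199.68023811]
[321.77532829 286.78809948]
[321.3536472  359.07519335]
[320.77253751 419.59025733]
```

View pics/w4.png

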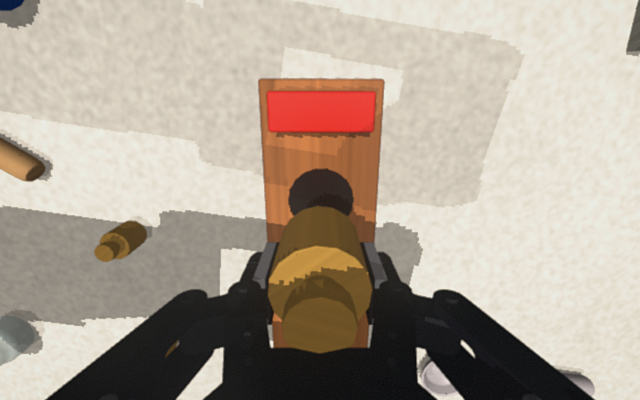

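Pad 1 is right below the weight, centred at (321,199) as predicted. I lower gently and release.

>>> servo_tool --pt "0.045 0.003 0.001 0 0" --pt "0.045 0 0 0 0" --pt "0.02 0 0 0 0" --pt "0.007 0 0 0 0" --pt "0.002 0 0 0 0" --pt "0 0 0 0 0" --pt "0 0 0 0 0"

```text
t: 5.75
tool_pos: [0.5949, 0.0572, 0.0352]
tool_rot: [0.461, 0.536, -0.459, 0.538]
force: [-0.4, -0.1, -4.8]
opening: 0.0406
```

>>> servo_tool --pt "0 0 0 0 0.6" --pt "0 0 0 0 0.7" --pt "0 0 0 0 0.7" --pt "-0.02 0 0 0 0.7" --pt "-0.06 0 0 0 0.7" --pt "-0.08 0 0 0 0.7" --pt "-0.06 0 0 0 0.7" --pt "0 0 0 0 0.7"

```text
t: 6.55
tool_pos: [0.5978, 0.0572, 0.1751]
tool_rot: [0.464, 0.532, -0.456, 0.541]
force: [0.7, 0.6, 0.1]
opening: 0.0597
```

```bash
python3 -c "
from go import *
st();print(delta(W['w200'],.012)); f=snap('wrist','w5.png')
print(proj(f,[*P[0],.08]),proj(f,[*P[0],.06]),proj(f,[*P[0],.014]))
"
```

```text
6.55 [0.5978 0.0572 0.1751] yaw 8.79 tilt -0.9999 F [0.7 0.6 0.1] op 0.0597 q [ 0.    0.21  1.36 -0.    1.56 -0.15]
[ 0.2681 -0.274   0.2354]
[310.55456803 194.89387006] [310.83395534 187.96212316] [311.34380198 175.31255828]
```

View pics/w5.png

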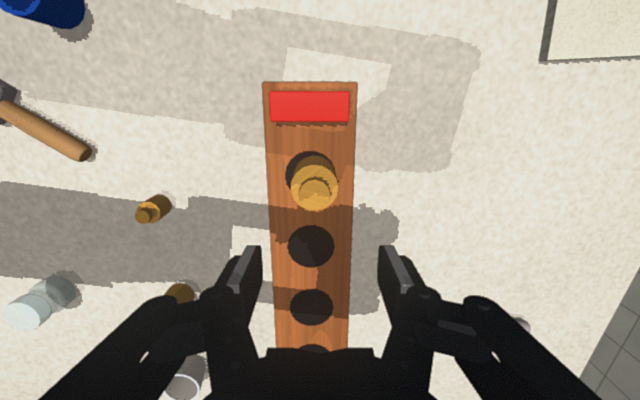

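w500 is upright on pad 1, but the knob at (315,187) is off the predicted (311,195). I'll check it from above once the arm is out of the way, so I move on to w200.

>>> servo_tool --pt "0 -0.04 0.034 0 0.7" --pt "0 -0.06 0.052 0 0.7" --pt "0 -0.06 0.052 0 0.7" --pt "0 -0.06 0.052 0 0.7" --pt "0 -0.04 0.034 0 0.7" --pt "0 -0.014 0.011 0 0.7" --pt "0 0 0 0 0.7" --pt "0 0 0 0 0.7"

```text
t: 7.4
tool_pos: [0.4533, -0.1067, 0.1653]
tool_rot: [0.46, 0.537, -0.46, 0.537]
force: [0.5, 0.9, 0.1]
opening: 0.0596
```

```bash
python3 -c "
from go import *
st();print(delta(W['w200'],.012)); f=snap('wrist','w6.png');t=snap('top','t6.png')
print(proj(f,[*W['w200'],.05]));print('top pred',proj(t,[*P[0],.08]),proj(t,[*P[0],.06]))
cv2.imwrite('pics/t6c.png',cv2.resize(t['pixels'][140:270,220:400],None,fx=4,fy=4,interpolation=2)[:,:,::-1])
"
```

```text
7.4 [ 0.4533 -0.1067  0.1653] yaw 8.8 tilt -1.0 F [0.5 0.9 0.1] op 0.0596 q [-0.35 -0.08  1.68  0.    1.54 -0.51]
[0.2554 0.0099 0.0032]
[326.02647847 196.61026408]
top pred [302.35659352 176.13212065] [302.97206824 178.01352235]
```

View pics/w6.png

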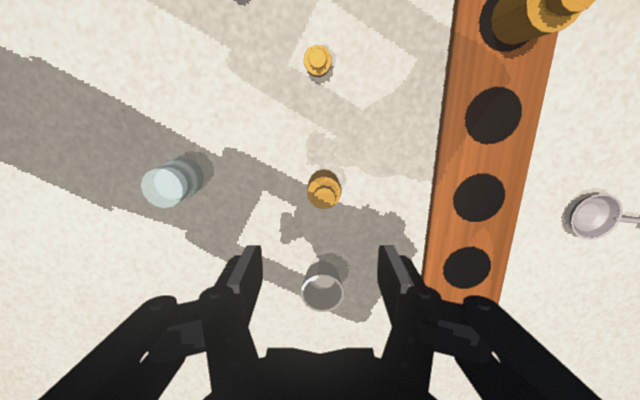

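View pics/t6c.png

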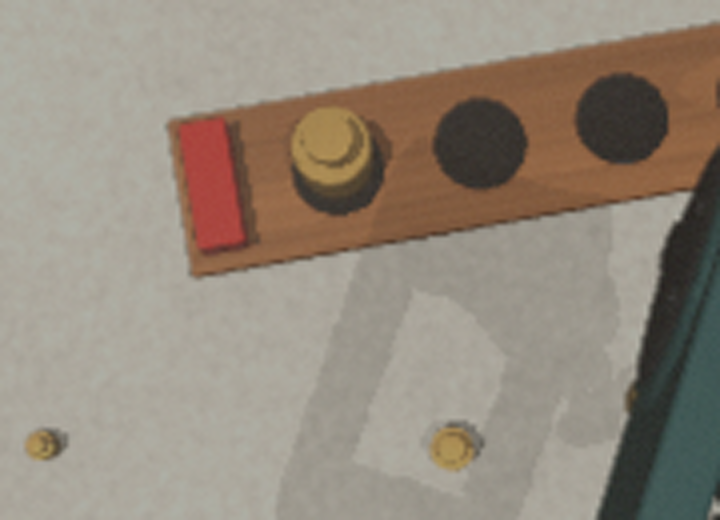

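w500 stands on its pad about 3 mm toward +x, still well on it. I'll settle over w200 and recheck.

>>> servo_tool --pt "0.05 0.008 0.003 0 0.7" --pt "0 0 0 0 0.7" --pt "0 0 0 0 0.7" --pt "0 0 0 0 0.7" --pt "0 0 0 0 0.7"

```text
t: 8.0
tool_pos: [0.4586, -0.1084, 0.1367]
tool_rot: [0.46, 0.536, -0.46, 0.538]
force: [0.2, 0.6, 0.1]
opening: 0.0596
```

```bash
cat >> go.py <<'E'
def knob(fn,box,z):
    f=snap('wrist',fn)
    from m import blobs
    for i in range(3): o=get_obs(); st()
    for a,r,c,_ in blobs(f,(10,90,50),(32,255,255),box,60): print('blob',a,r)
    x0,y0,x1,y1=box
    cv2.imwrite('pics/c'+fn,cv2.resize(f['pixels'][y0:y1,x0:x1],None,fx=5,fy=5,interpolation=2)[:,:,::-1]); return f
E
python3 -c "
from go import *
f=knob('w7.png',(260,110,380,220),.05);print(delta(W['w200'],.012))
print(proj(f,[*W['w200'],.05]),proj(f,[*W['w200'],.034]),proj(f,[*W['w200'],0]))
"
```

```text
8.05 [ 0.4585 -0.1084  0.1367] yaw 8.8 tilt -1.0 F [-0.6 -0.1 -0.1] op 0.0598 q [-0.35 -0.05  1.71 -0.    1.47 -0.51]
8.05 [ 0.4585 -0.1084  0.1367] yaw 8.8 tilt -1.0 F [-0.6 -0.1 -0.1] op 0.0598 q [-0.35 -0.05  1.71 -0.    1.47 -0.51]
8.05 [ 0.4585 -0.1084  0.1367] yaw 8.8 tilt -1.0 F [-0.6 -0.1 -0.1] op 0.0598 q [-0.35 -0.05  1.71 -0.    1.47 -0.51]
blob 1218.0 (300, 174, 37, 44)
[ 0.2078  0.0015 -0.0015]
[320.31585181 204.41223054] [320.22625339 198.09130129] [320.06793109 186.92208542]
```

View pics/cw7.png

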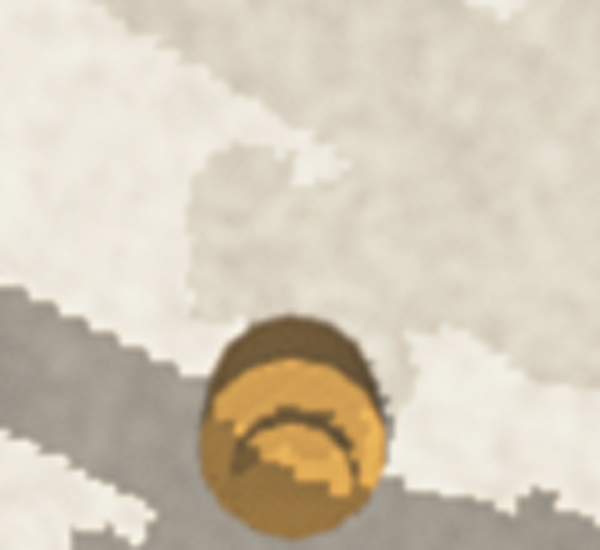

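The body's top circle is centred at about (318.6,200), against (320,198) predicted, so under 1 mm off. I grip it.

>>> servo_tool --pt "0.06 0.001 -0.0015 0 0.7" --pt "0.07 0 0 0 0.7" --pt "0.055 0 0 0 0.7" --pt "0.022 0 0 0 0.7" --pt "0 0 0 0 0.7" --pt "0 0 0 0 0.7" --pt "0 0 0 0 0" --pt "0 0 0 0 0"

```text
t: 8.85
tool_pos: [0.4596, -0.108, 0.0134]
tool_rot: [0.46, 0.536, -0.46, 0.538]
force: [-1.4, -0.2, 6.3]
opening: 0.0317
```

>>> servo_tool --pt "0 0 0 0 0" --pt "0 0 0 0 0" --pt "0 0 0 0 0" --pt "0 0 0 0 0"

```text
t: 9.25
tool_pos: [0.4599, -0.108, 0.0136]
tool_rot: [0.461, 0.535, -0.46, 0.538]
force: [-0.9, -1.0, 6.5]
opening: 0.0307
```

>>> servo_tool --pt "-0.05 0 0 0 0" --pt "-0.07 0 0 0 0" --pt "-0.05 0 0 0 0" --pt "0 0 0 0 0" --pt "0 0 0 0 0" --pt "0 0 0 0 0"

```text
t: 9.85
tool_pos: [0.4569, -0.1069, 0.1112]
tool_rot: [0.46, 0.538, -0.461, 0.536]
force: [-0.5, 0.2, -2.4]
opening: 0.0303
```

```bash
python3 -c "
from go import *
st();print(delta(P[1],.027)); f=snap('wrist','w8.png')
"
```

```text
9.85 [ 0.4569 -0.1069  0.1112] yaw 8.79 tilt -1.0 F [-0.5  0.2 -2.4] op 0.0303 q [-0.35 -0.03  1.75 -0.    1.43 -0.5 ]
[ 0.1396  0.2651 -0.1105]
```

View pics/w8.png

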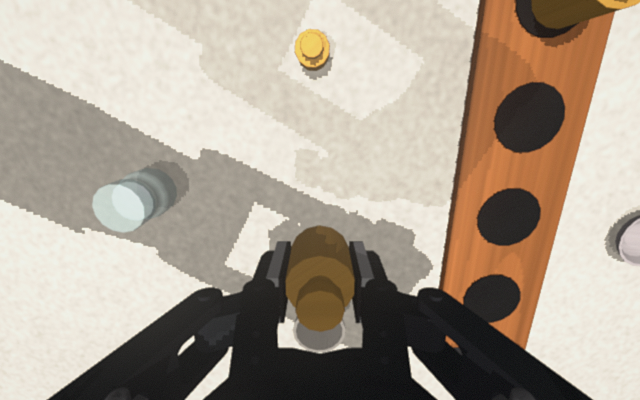

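Held, centred on the TCP. I carry it to pad 2.

>>> servo_tool --pt "0 0.045 -0.019 0 0" --pt "0 0.07 -0.029 0 0" --pt "0 0.07 -0.029 0 0" --pt "0 0.055 -0.023 0 0" --pt "0 0.025 -0.01 0 0" --pt "0 0 0 0 0" --pt "0 0 0 0 0" --pt "0 0 0 0 0"

```text
t: 10.7
tool_pos: [0.6041, -0.0184, 0.1121]
tool_rot: [0.46, 0.537, -0.461, 0.536]
force: [0.6, -0.3, -3.0]
opening: 0.0302
```

>>> servo_tool --pt "0.05 0 0 0 0" --pt "0.05 0 0 0 0" --pt "0 0 0 0 0" --pt "0 0 0 0 0" --pt "0 0 0 0 0" --pt "0 0 0 0 0"

```text
t: 11.3
tool_pos: [0.6068, -0.0182, 0.0558]
tool_rot: [0.461, 0.535, -0.459, 0.538]
force: [0.2, -0.4, -2.7]
opening: 0.0304
```

```bash
python3 -c "
from go import *
st();print(delta(P[1],.0276)); f=snap('wrist','w9.png');t=snap('top','t9.png');print(proj(f,[*P[1],.014]))
"
```

```text
11.3 [ 0.6068 -0.0182  0.0558] yaw 8.77 tilt -1.0 F [ 0.2 -0.4 -2.7] op 0.0304 q [-0.12  0.31  1.48 -0.    1.35 -0.28]
[ 0.047  -0.0049 -0.0031]
[314.47885846 225.97948872]
```

View pics/w9.png

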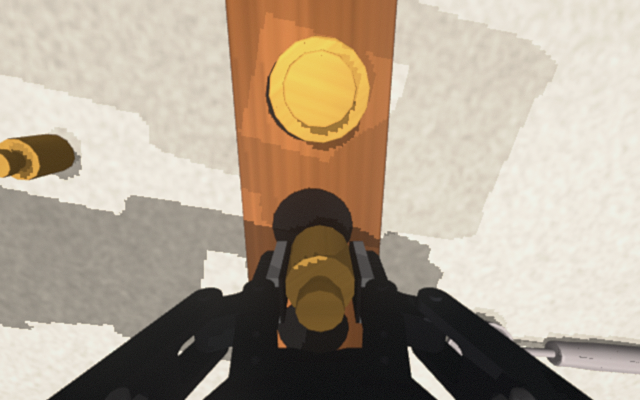

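Pad 2 at (312,227) is a few px left of the gripper's centre line (320), matching the measured 3 mm error. I correct that and lower.

>>> servo_tool --pt "0.02 -0.005 -0.003 0 0" --pt "0.018 0 0 0 0" --pt "0 0 0 0 0" --pt "0 0 0 0 0" --pt "0 0 0 0 0" --pt "0 0 0 0 0"

```text
t: 12.0
tool_pos: [0.6022, -0.0166, 0.0305]
tool_rot: [0.46, 0.537, -0.46, 0.537]
force: [0.2, 0.3, -1.8]
opening: 0.0306
```

```bash
python3 -c "
from go import *
st();print(delta(P[1],.0276))
"
```

```text
12.0 [ 0.6022 -0.0166  0.0305] yaw 8.79 tilt -1.0 F [ 0.2  0.3 -1.8] op 0.0306 q [-0.12  0.33  1.51 -0.    1.3  -0.27]
[0.0049 0.0024 0.0009]
```

>>> servo_tool --pt "0.005 0.002 0.001 0 0" --pt "0 0 0 0 0" --pt "0 0 0 0 0" --pt "0 0 0 0 0"

```text
t: 12.4
tool_pos: [0.6037, -0.017, 0.0277]
tool_rot: [0.46, 0.537, -0.46, 0.537]
force: [1.6, 0.1, -1.4]
opening: 0.0302
```

>>> servo_tool --pt "0 0 0 0 0.45" --pt "0 0 0 0 0.6" --pt "0 0 0 0 0.6" --pt "-0.02 0 0 0 0.6" --pt "-0.06 0 0 0 0.6" --pt "-0.08 0 0 0 0.6" --pt "-0.05 0 0 0 0.6" --pt "0 0 0 0 0.6"

```text
t: 13.2
tool_pos: [0.6071, -0.0174, 0.1621]
tool_rot: [0.463, 0.533, -0.457, 0.541]
force: [-0.3, -0.4, -0.1]
opening: 0.0511
```

```bash
python3 -c "
from go import *
st();print(delta(W['w100'],.136))
"
```

```text
13.2 [ 0.6071 -0.0174  0.1621] yaw 8.79 tilt -0.9999 F [-0.3 -0.4 -0.1] op 0.0511 q [-0.12  0.23  1.36 -0.    1.54 -0.28]
[ 0.0394 -0.2753 -0.0787]
```

Released right on target. Now w100.

>>> servo_tool --pt "0 -0.045 -0.013 0 0.6" --pt "0 -0.065 -0.019 0 0.6" --pt "0 -0.065 -0.019 0 0.6" --pt "0 -0.06 -0.017 0 0.6" --pt "0 -0.035 -0.009 0 0.6" --pt "0.02 0 0 0 0.6" --pt "0.02 0 0 0 0.6" --pt "0 0 0 0 0.6"

```text
t: 14.0
tool_pos: [0.4354, 0.004, 0.1269]
tool_rot: [0.459, 0.538, -0.461, 0.535]
force: [0.7, 0.1, 0.1]
opening: 0.0513
```

>>> servo_tool --pt "0 0 0 0 0.6" --pt "0 0 0 0 0.6" --pt "0 0 0 0 0.6"

```text
t: 14.3
tool_pos: [0.437, 0.0038, 0.1297]
tool_rot: [0.46, 0.537, -0.46, 0.537]
force: [0.3, -0.6, -0.8]
opening: 0.0512
```

```bash
python3 -c "
from go import *
w=W['w100'];f=knob('w10.png',(260,110,380,230),.05);print(delta(w,.010))
print(proj(f,[*w,.038]),proj(f,[*w,.026]),proj(f,[*w,0]))
t=snap('top','t10.png')
for p,h,b in zip(P,(.08,.064),(.06,.048)):print('top pred',proj(t,[*p,h]),proj(t,[*p,b]))
cv2.imwrite('pics/t10c.png',cv2.resize(t['pixels'][140:250,250:400],None,fx=5,fy=5,interpolation=2)[:,:,::-1])
"
```

```text
14.35 [0.4369 0.0039 0.1298] yaw 8.78 tilt -1.0 F [ 0.4  0.  -0. ] op 0.0512 q [-0.12 -0.12  1.79 -0.    1.47 -0.27]
14.35 [0.4369 0.0039 0.1298] yaw 8.78 tilt -1.0 F [ 0.4  0.  -0. ] op 0.0512 q [-0.12 -0.12  1.79 -0.    1.47 -0.27]
14.35 [0.4369 0.0039 0.1298] yaw 8.78 tilt -1.0 F [ 0.4  0.  -0. ] op 0.0512 q [-0.12 -0.12  1.79 -0.    1.47 -0.27]
blob 672.0 (303, 180, 28, 33)
[ 1.996e-01  1.000e-04 -2.000e-04]
[319.2599152  203.12047268] [319.26241526 198.47121092] [319.26712199 189.71828006]
top pred [302.35659352 176.13212065] [302.97206824 178.01352235]
top pred [340.44866337 170.90448566] [340.22563833 172.48436713]
```

View pics/cw10.png

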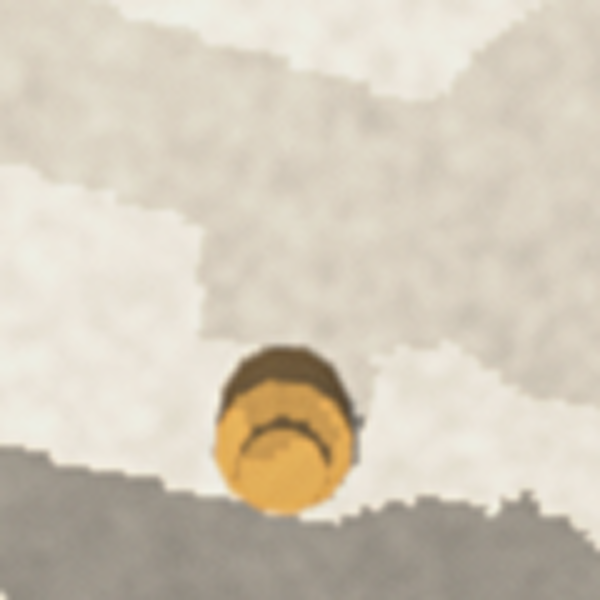

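View pics/t10c.png

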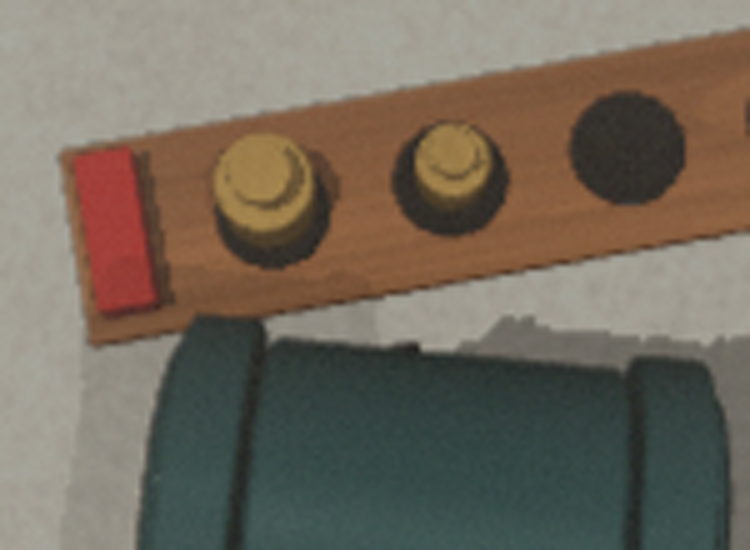

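w100's body-top centre is at about (317,199.6), about 1 mm from predicted. w200 is centred on pad 2, and w500 is 3–4 mm off toward +x, which I'll mend at the end. I grip w100.

>>> servo_tool --pt "0.06 0 0 0 0.6" --pt "0.07 0 0 0 0.6" --pt "0.05 0 0 0 0.6" --pt "0.017 0 0 0 0.6" --pt "0 0 0 0 0.6" --pt "0 0 0 0 0.6" --pt "0 0 0 0 0" --pt "0 0 0 0 0"

```text
t: 15.2
tool_pos: [0.4376, 0.0038, 0.0131]
tool_rot: [0.461, 0.536, -0.46, 0.538]
force: [0.9, 1.2, 14.5]
opening: 0.0232
```

>>> servo_tool --pt "0 0 0 0 0" --pt "0 0 0 0 0" --pt "0 0 0 0 0" --pt "0 0 0 0 0"

```text
t: 15.6
tool_pos: [0.4378, 0.0037, 0.0134]
tool_rot: [0.461, 0.536, -0.46, 0.538]
force: [-1.6, -0.2, 5.9]
opening: 0.0222
```

>>> servo_tool --pt "-0.05 0 0 0 0" --pt "-0.07 0 0 0 0" --pt "-0.05 0 0 0 0" --pt "0 0 0 0 0" --pt "0 0 0 0 0" --pt "0 0 0 0 0"

```text
t: 16.2
tool_pos: [0.4351, 0.0041, 0.1117]
tool_rot: [0.46, 0.538, -0.461, 0.536]
force: [0.5, 0.3, -1.2]
opening: 0.0217
```

```bash
python3 -c "
from go import *
st();print(delta(P[2],.026)); f=snap('wrist','w11.png')
"
```

```text
16.2 [0.4351 0.0041 0.1117] yaw 8.79 tilt -1.0 F [ 0.5  0.3 -1.2] op 0.0217 q [-0.12 -0.11  1.82 -0.    1.43 -0.27]
[0.142  0.2725 0.2112]
```

View pics/w11.png

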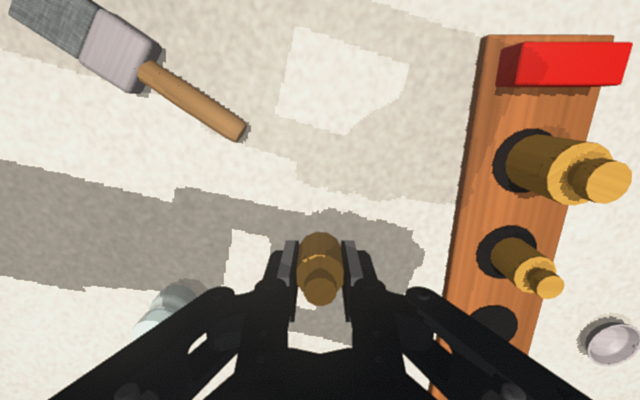

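w100 is held. I carry it to pad 3.

>>> servo_tool --pt "0 0.045 0.035 0 0" --pt "0 0.06 0.0465 0 0" --pt "0 0.06 0.0465 0 0" --pt "0 0.06 0.0465 0 0" --pt "0 0.035 0.027 0 0" --pt "0 0.0125 0.0097 0 0" --pt "0 0 0 0 0" --pt "0 0 0 0 0"

```text
t: 17.05
tool_pos: [0.6158, -0.0955, 0.112]
tool_rot: [0.46, 0.538, -0.461, 0.536]
force: [0.2, -0.1, -0.5]
opening: 0.0223
```

>>> servo_tool --pt "0.05 -0.002 0 0 0" --pt "0.05 -0.002 0 0 0" --pt "0.01 0 0 0 0" --pt "0 0 0 0 0" --pt "0 0 0 0 0" --pt "0 0 0 0 0"

```text
t: 17.65
tool_pos: [0.6162, -0.0968, 0.0498]
tool_rot: [0.461, 0.536, -0.459, 0.538]
force: [0.6, -0.5, -1.5]
opening: 0.0217
```

```bash
python3 -c "
from go import *
st();print(delta(P[2],.0276)); f=snap('wrist','w12.png');print(proj(f,[*P[2],.014]))
"
```

```text
17.65 [ 0.6162 -0.0968  0.0498] yaw 8.8 tilt -1.0 F [ 0.6 -0.5 -1.5] op 0.0217 q [-0.25  0.35  1.44 -0.    1.35 -0.4 ]
[ 0.037  -0.0006 -0.0013]
[318.58596059 231.3289772 ]
```

View pics/w12.png

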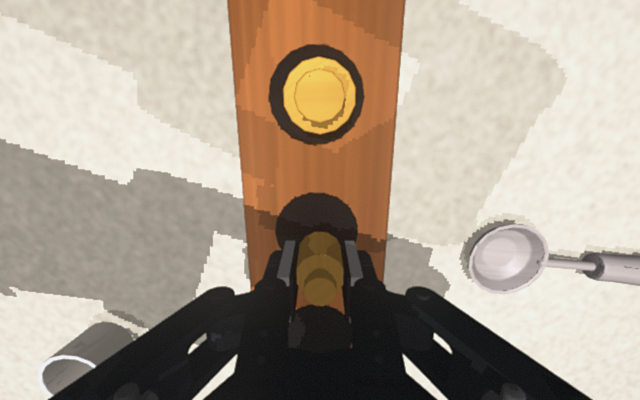

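Pad 3 at (317,231) is under the weight, and w200 above it sits centred in its pad. I lower.

>>> servo_tool --pt "0.02 -0.0006 -0.0013 0 0" --pt "0.01 0 0 0 0" --pt "0 0 0 0 0" --pt "0 0 0 0 0" --pt "0 0 0 0 0" --pt "0 0 0 0 0"

```text
t: 18.3
tool_pos: [0.6144, -0.096, 0.0293]
tool_rot: [0.46, 0.537, -0.46, 0.537]
force: [-0.3, 0.1, -0.9]
opening: 0.0217
```

```bash
python3 -c "
from go import *
st();print(delta(P[2],.0276))
"
```

```text
18.3 [ 0.6144 -0.096   0.0293] yaw 8.78 tilt -1.0 F [-0.3  0.1 -0.9] op 0.0217 q [-0.25  0.37  1.46 -0.    1.31 -0.4 ]
[0.0029 0.0023 0.0005]
```

>>> servo_tool --pt "0.003 0.002 0.0005 0 0" --pt "0 0 0 0 0" --pt "0 0 0 0 0" --pt "0 0 0 0 0"

```text
t: 18.7
tool_pos: [0.6156, -0.0961, 0.0275]
tool_rot: [0.46, 0.537, -0.46, 0.537]
force: [-0.1, -0.3, -1.2]
opening: 0.0214
```

>>> servo_tool --pt "0 0 0 0 0.4" --pt "0 0 0 0 0.5" --pt "0 0 0 0 0.5" --pt "-0.02 0 0 0 0.5" --pt "-0.06 0 0 0 0.5" --pt "-0.08 0 0 0 0.5" --pt "-0.06 0 0 0 0.5" --pt "0 0 0 0 0.5"

```text
t: 19.5
tool_pos: [0.6195, -0.097, 0.1693]
tool_rot: [0.463, 0.532, -0.458, 0.542]
force: [0.5, -0.5, 0.2]
opening: 0.0428
```

```bash
python3 -c "
from go import *
st();print(delta(W['w020'],.13))
"
```

```text
19.5 [ 0.6195 -0.097   0.1693] yaw 8.79 tilt -0.9999 F [ 0.5 -0.5  0.2] op 0.0428 q [-0.25  0.27  1.3  -0.    1.56 -0.4 ]
[ 0.0587 -0.2082 -0.5771]
```

>>> servo_tool --pt "0 -0.016 -0.045 0 0.5" --pt "0 -0.025 -0.07 0 0.5" --pt "0 -0.025 -0.07 0 0.5" --pt "0 -0.025 -0.07 0 0.5" --pt "0 -0.025 -0.07 0 0.5" --pt "0 -0.025 -0.07 0 0.5" --pt "0 -0.025 -0.07 0 0.5" --pt "0 -0.025 -0.07 0 0.5"

```text
t: 20.3
tool_pos: [0.4522, 0.205, 0.16]
tool_rot: [0.461, 0.537, -0.46, 0.537]
force: [-0.3, 0.7, -1.3]
opening: 0.0424
```

>>> servo_tool --pt "0.02 -0.0172 -0.042 0 0.5" --pt "0.025 0 0 0 0.5" --pt "0 0 0 0 0.5" --pt "0 0 0 0 0.5" --pt "0 0 0 0 0.5" --pt "0 0 0 0 0.5"

```text
t: 20.9
tool_pos: [0.4402, 0.2266, 0.1335]
tool_rot: [0.461, 0.536, -0.46, 0.537]
force: [0.1, 0.1, 0.0]
opening: 0.0427
```

```bash
python3 -c "
from go import *
w=W['w020'];f=knob('w13.png',(260,110,380,230),.05);print(delta(w,.010))
print(proj(f,[*w,.027]),proj(f,[*w,.018]),proj(f,[*w,0]))
t=snap('top','t13.png')
for p,h,b in zip(P,(.08,.064,.052),(.06,.048,.04)):print('top pred',proj(t,[*p,h]),proj(t,[*p,b]))
cv2.imwrite('pics/t13c.png',cv2.resize(t['pixels'][140:250,270:430],None,fx=5,fy=5,interpolation=2)[:,:,::-1])
"
```

```text
20.95 [0.4401 0.2266 0.1333] yaw 8.72 tilt -1.0 F [-0.5  0.   0. ] op 0.0427 q [ 0.36  0.01  1.66 -0.    1.47  0.21]
20.95 [0.4401 0.2266 0.1333] yaw 8.72 tilt -1.0 F [-0.5  0.   0. ] op 0.0427 q [ 0.36  0.01  1.66 -0.    1.47  0.21]
20.95 [0.4401 0.2266 0.1333] yaw 8.72 tilt -1.0 F [-0.5  0.   0. ] op 0.0427 q [ 0.36  0.01  1.66 -0.    1.47  0.21]
blob 252.5 (313, 184, 17, 20)
[0.2056 0.0055 0.002 ]
[323.08048721 198.97919389] [322.94397439 195.78505282] [322.69601947 189.98337813]
top pred [302.35659352 176.13212065] [302.97206824 178.01352235]
top pred [340.44866337 170.90448566] [340.22563833 172.48436713]
top pred [377.37643592 165.50462426] [376.70125044 166.75205781]
```

View pics/cw13.png

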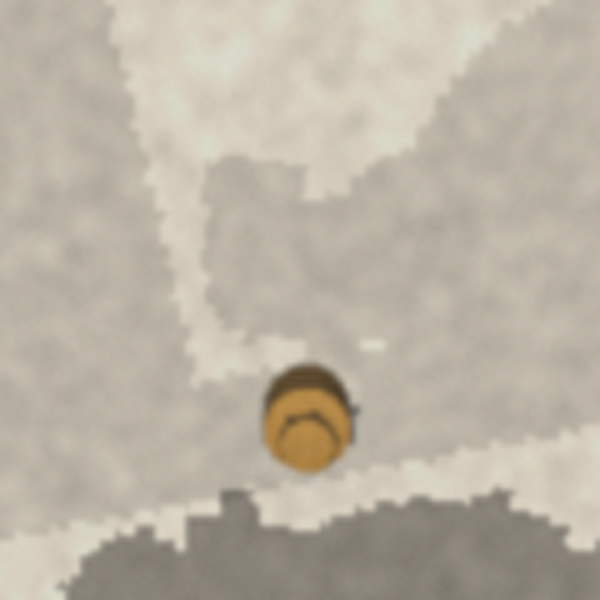

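View pics/t13c.png

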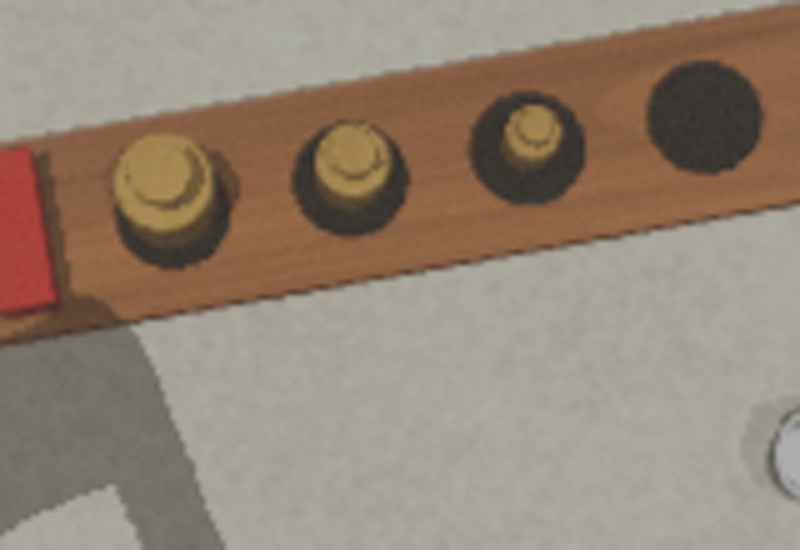

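The w020 centre is at about (321.6,196), against (322.9,195.8) predicted, so it agrees. w100 stands on pad 3. I grip w020.

>>> servo_tool --pt "0.06 0.005 0.002 0 0.5" --pt "0.07 0 0 0 0.5" --pt "0.05 0 0 0 0.5" --pt "0.022 0 0 0 0.5" --pt "0 0 0 0 0.5" --pt "0 0 0 0 0.5" --pt "0 0 0 0 0" --pt "0 0 0 0 0"

```text
t: 21.8
tool_pos: [0.4439, 0.2268, 0.0133]
tool_rot: [0.461, 0.536, -0.459, 0.538]
force: [0.5, -0.7, 10.7]
opening: 0.0145
```

>>> servo_tool --pt "0 0 0 0 0" --pt "0 0 0 0 0" --pt "0 0 0 0 0" --pt "0 0 0 0 0"

```text
t: 22.2
tool_pos: [0.444, 0.2269, 0.0135]
tool_rot: [0.462, 0.536, -0.459, 0.538]
force: [0.2, 0.3, 5.3]
opening: 0.0131
```

>>> servo_tool --pt "-0.05 0 0 0 0" --pt "-0.08 0 0 0 0" --pt "-0.08 0 0 0 0" --pt "-0.03 0 0 0 0" --pt "0 0 0 0 0" --pt "0 0 0 0 0" --pt "0 0 0 0 0"

```text
t: 22.9
tool_pos: [0.4411, 0.2258, 0.1529]
tool_rot: [0.459, 0.538, -0.462, 0.536]
force: [-0.3, 0.5, -0.3]
opening: 0.0128
```

```bash
python3 -c "
from go import *
st();print(delta(P[3],.026)); f=snap('wrist','w14.png')
"
```

```text
22.9 [0.4411 0.2258 0.1529] yaw 8.79 tilt -1.0 F [-0.3  0.5 -0.3] op 0.0128 q [ 0.36  0.    1.63 -0.    1.51  0.21]
[0.2114 0.206  0.7072]
```

View pics/w14.png

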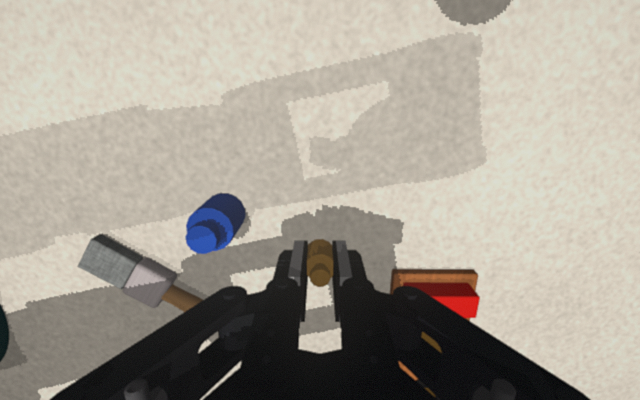

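w020 is held. I carry it high to pad 4.

>>> servo_tool --pt "0 0.012 0.04 0 0" --pt "0 0.021 0.073 0 0" --pt "0 0.021 0.073 0 0" --pt "0 0.021 0.073 0 0" --pt "0 0.021 0.073 0 0" --pt "0 0.021 0.073 0 0" --pt "0 0.021 0.073 0 0" --pt "0 0.021 0.073 0 0"

```text
t: 23.75
tool_pos: [0.5868, -0.0875, 0.153]
tool_rot: [0.46, 0.538, -0.461, 0.536]
force: [0.7, 0.3, -0.3]
opening: 0.0131
```

>>> servo_tool --pt "0 0.021 0.073 0 0" --pt "0 0.021 0.073 0 0" --pt "0.02 0.004 0.01 0 0" --pt "0.06 -0.002 0 0 0" --pt "0.06 -0.002 0 0 0" --pt "0.02 0 0 0 0" --pt "0 0 0 0 0" --pt "0 0 0 0 0"

```text
t: 24.55
tool_pos: [0.6269, -0.1742, 0.06]
tool_rot: [0.46, 0.537, -0.46, 0.537]
force: [0.0, -0.1, 0.3]
opening: 0.0128
```

>>> servo_tool --pt "0 0 0 0 0" --pt "0 0 0 0 0" --pt "0 0 0 0 0"

```text
t: 24.85
tool_pos: [0.6273, -0.1748, 0.0611]
tool_rot: [0.461, 0.536, -0.46, 0.538]
force: [0.3, 0.3, -0.8]
opening: 0.0128
```

```bash
python3 -c "
from go import *
st();print(delta(P[3],.0276)); f=snap('wrist','w15.png');print(proj(f,[*P[3],.014]))
"
```

```text
24.85 [ 0.6273 -0.1748  0.0611] yaw 8.8 tilt -1.0 F [ 0.3  0.3 -0.8] op 0.0128 q [-0.36  0.4   1.35 -0.    1.39 -0.51]
[0.0559 0.0003 0.0002]
[319.43728305 225.49974705]
```

View pics/w15.png

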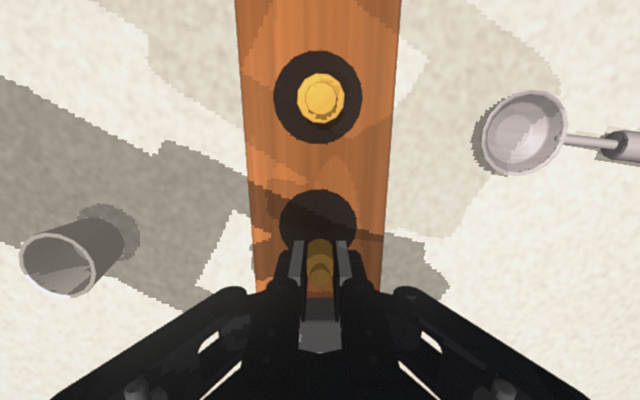

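Pad 4 at (318,226) is centred below, w100 stands in the middle of pad 3, and the crucible is undisturbed. I lower.

>>> servo_tool --pt "0.03 0 0 0 0" --pt "0.018 0 0 0 0" --pt "0 0 0 0 0" --pt "0 0 0 0 0" --pt "0 0 0 0 0" --pt "0 0 0 0 0"

```text
t: 25.5
tool_pos: [0.6268, -0.1747, 0.0313]
tool_rot: [0.46, 0.536, -0.46, 0.537]
force: [0.1, -0.2, -0.1]
opening: 0.0129
```

```bash
python3 -c "
from go import *
st();print(delta(P[3],.0276))
"
```

```text
25.5 [ 0.6268 -0.1747  0.0313] yaw 8.79 tilt -1.0 F [ 0.1 -0.2 -0.1] op 0.0129 q [-0.36  0.42  1.38 -0.    1.34 -0.51]
[0.0061 0.0013 0.0005]
```

>>> servo_tool --pt "0.006 0.001 0.0005 0 0" --pt "0 0 0 0 0" --pt "0 0 0 0 0" --pt "0 0 0 0 0"

```text
t: 25.9
tool_pos: [0.6278, -0.175, 0.0277]
tool_rot: [0.46, 0.536, -0.46, 0.538]
force: [1.7, -0.5, 1.8]
opening: 0.0129
```

>>> servo_tool --pt "0 0 0 0 0.3" --pt "0 0 0 0 0.4" --pt "0 0 0 0 0.4" --pt "-0.02 0 0 0 0.4" --pt "-0.06 0 0 0 0.5" --pt "-0.08 0 0 0 0.6" --pt "-0.08 0 0 0 0.7" --pt "0 0 0 0 0.7"

```text
t: 26.7
tool_pos: [0.6311, -0.1762, 0.1827]
tool_rot: [0.462, 0.531, -0.458, 0.543]
force: [1.1, 0.6, 1.2]
opening: 0.0595
```

```bash
python3 -c "
from go import *
st();print(delta((.43,.02),.17));print(delta(P[0],.17))
"
```

```text
26.7 [ 0.6311 -0.1762  0.1827] yaw 8.79 tilt -0.9998 F [1.1 0.6 1.2] op 0.0595 q [-0.36  0.32  1.2  -0.    1.6  -0.51]
[ 0.013  -0.2816 -0.3746]
[ 0.0173 -0.0049 -0.4028]
```

Now w500: I return above pad 1 and measure its offset close up.

>>> servo_tool --pt "0 0 -0.04 0 0.7" --pt "0 -0.001 -0.075 0 0.7" --pt "0 -0.001 -0.075 0 0.7" --pt "0 -0.001 -0.075 0 0.7" --pt "0 -0.001 -0.075 0 0.7" --pt "0 -0.001 -0.045 0 0.7" --pt "0 0 -0.018 0 0.7" --pt "0 0 0 0 0.7"

```text
t: 27.5
tool_pos: [0.5871, 0.0647, 0.1715]
tool_rot: [0.46, 0.537, -0.46, 0.538]
force: [-0.4, 0.3, 0.2]
opening: 0.0597
```

>>> servo_tool --pt "0 0 0 0 0.7" --pt "0 0 0 0 0.7" --pt "0 0 0 0 0.7" --pt "0 0 0 0 0.7"

```text
t: 27.9
tool_pos: [0.5874, 0.0626, 0.1708]
tool_rot: [0.461, 0.536, -0.461, 0.536]
force: [-0.1, -0.9, -0.3]
opening: 0.0598
```

```bash
python3 -c "
from go import *
f=knob('w16.png',(250,110,390,230),.05);print(delta(P[0],.035))
for z in(.08,.06,.014):print(z,proj(f,[*P[0],z]))
"
```

```text
27.95 [0.5873 0.0629 0.1708] yaw 8.71 tilt -1.0 F [ 0.  -0.3  0.3] op 0.0596 q [ 0.01  0.2   1.38 -0.    1.56 -0.14]
27.95 [0.5873 0.0629 0.1708] yaw 8.71 tilt -1.0 F [ 0.  -0.3  0.3] op 0.0596 q [ 0.01  0.2   1.38 -0.    1.56 -0.14]
27.95 [0.5873 0.0629 0.1708] yaw 8.71 tilt -1.0 F [ 0.  -0.3  0.3] op 0.0596 q [ 0.01  0.2   1.38 -0.    1.56 -0.14]
blob 8626.5 (276, 110, 94, 120)
[0.2263 0.0068 0.0023]
0.08 [324.31054177 205.08233147]
0.06 [323.95494783 197.40172919]
0.014 [323.30716469 183.41002662]
```

View pics/cw16.png

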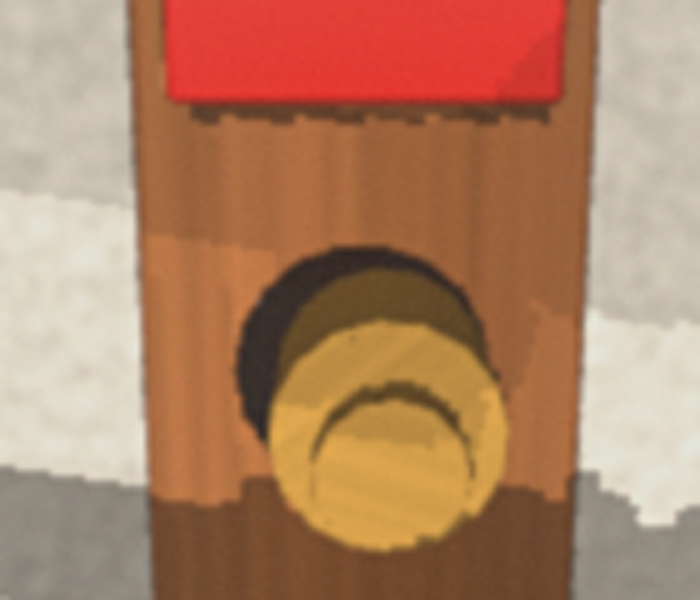

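The body's top circle is at (327.8,197), against (324,197.4) predicted. So w500 is about 3.5–4 mm off across the row and right along it. I regrip it and shift it back.

>>> servo_tool --pt "0.05 0.0126 0.0023 0 0.7" --pt "0.07 0 0 0 0.7" --pt "0.07 0 0 0 0.7" --pt "0.038 0 0 0 0.7" --pt "0 0 0 0 0.7" --pt "0 0 0 0 0.7" --pt "0 0 0 0 0.7"

```text
t: 28.65
tool_pos: [0.5967, 0.0634, 0.0367]
tool_rot: [0.461, 0.536, -0.459, 0.538]
force: [-0.4, -0.3, -0.3]
opening: 0.0595
```

>>> servo_tool --pt "0 0 0 0 0" --pt "0 0 0 0 0" --pt "0 0 0 0 0" --pt "0 0 0 0 0" --pt "0 0 0 0 0" --pt "0 0 0 0 0"

```text
t: 29.25
tool_pos: [0.5962, 0.0635, 0.0369]
tool_rot: [0.461, 0.536, -0.459, 0.538]
force: [-2.0, -0.1, 6.9]
opening: 0.0407
```

```bash
python3 -c "
from go import *
st();print(delta(P[0],.033))
"
```

```text
29.25 [0.5962 0.0635 0.0369] yaw 8.79 tilt -1.0 F [-2.  -0.1  6.9] op 0.0407 q [ 0.01  0.31  1.52 -0.    1.31 -0.14]
[ 0.0065 -0.0082  0.0011]
```

>>> servo_tool --pt "-0.012 0 0 0 0" --pt "0 0 0 0 0" --pt "0 -0.008 0 0 0" --pt "0 0 0 0 0" --pt "0 0 0 0 0" --pt "0 0 0 0 0" --pt "0 0 0 0 0"

```text
t: 29.95
tool_pos: [0.59, 0.0628, 0.0411]
tool_rot: [0.46, 0.537, -0.46, 0.537]
force: [-0.1, -1.4, -4.9]
opening: 0.0406
```

```bash
python3 -c "
from go import *
st();print(delta(P[0],.0369))
"
```

```text
29.95 [0.59   0.0628 0.0411] yaw 8.79 tilt -1.0 F [-0.1 -1.4 -4.9] op 0.0406 q [ 0.01  0.3   1.53 -0.    1.32 -0.14]
[0.007  0.0022 0.0016]
```

>>> servo_tool --pt "0.004 0.002 0.0005 0 0" --pt "0.003 0 0 0 0" --pt "0 0 0 0 0" --pt "0 0 0 0 0" --pt "0 0 0 0 0" --pt "0 0 0 0 0"

```text
t: 30.55
tool_pos: [0.5913, 0.0627, 0.037]
tool_rot: [0.46, 0.537, -0.46, 0.537]
force: [0.8, -0.9, -4.8]
opening: 0.0406
```

```bash
python3 -c "
from go import *
st();print(delta(P[0],.0369))
"
```

```text
30.55 [0.5913 0.0627 0.037 ] yaw 8.79 tilt -1.0 F [ 0.8 -0.9 -4.8] op 0.0406 q [ 0.01  0.31  1.53 -0.    1.31 -0.14]
[0.0002 0.0003 0.001 ]
```

>>> servo_tool --pt "0.0025 0 0 0 0" --pt "0 0 0 0 0" --pt "0 0 0 0 0" --pt "0 0 0 0 0"

```text
t: 30.95
tool_pos: [0.5913, 0.0627, 0.0369]
tool_rot: [0.46, 0.537, -0.46, 0.537]
force: [-5.3, -0.5, 6.2]
opening: 0.0406
```

Contact: the force went from −4.8 to +6 N. I release it and back away to the near side.

>>> servo_tool --pt "0 0 0 0 0.6" --pt "0 0 0 0 0.7" --pt "0 0 0 0 0.7" --pt "-0.02 0 0 0 0.7" --pt "-0.06 0 0 0 0.7" --pt "-0.08 0 0 0 0.7" --pt "-0.06 0 0 0 0.7" --pt "0 0 0 0 0.7"

```text
t: 31.75
tool_pos: [0.5953, 0.0628, 0.1768]
tool_rot: [0.464, 0.533, -0.456, 0.541]
force: [0.3, 0.4, 1.1]
opening: 0.0597
```

>>> servo_tool --pt "0 -0.04 0 0 0.7" --pt "0 -0.06 0 0 0.7" --pt "0 -0.06 0 0 0.7" --pt "0 -0.06 0 0 0.7" --pt "0 -0.04 0 0 0.7" --pt "0 0 0 0 0.7" --pt "0 0 0 0 0.7" --pt "0 0 0 0 0.7"

```text
t: 32.55
tool_pos: [0.438, 0.0389, 0.1679]
tool_rot: [0.46, 0.537, -0.46, 0.537]
force: [0.3, -0.3, 0.8]
opening: 0.0597
```

```bash
python3 -c "
from go import *
st();t=snap('top','t20.png');s=snap('scene','s20.png')
for p,h,b in zip(P,(.08,.064,.052,.041),(.06,.048,.04,.032)):print('top pred',((proj(t,[*p,h])+.5-[270,135])*5).round(),((proj(t,[*p,b])+.5-[270,135])*5).round())
cv2.imwrite('pics/t20c.png',cv2.resize(t['pixels'][135:250,270:430],None,fx=5,fy=5,interpolation=2)[:,:,::-1])
"
```

```text
32.55 [0.438  0.0389 0.1679] yaw 8.79 tilt -1.0 F [ 0.3 -0.3  0.8] op 0.0597 q [-0.04 -0.14  1.73 -0.    1.55 -0.19]
top pred [164. 208.] [167. 218.]
top pred [355. 182.] [354. 190.]
top pred [539. 155.] [536. 161.]
top pred [718. 129.] [714. 134.]
```

View pics/t20c.png

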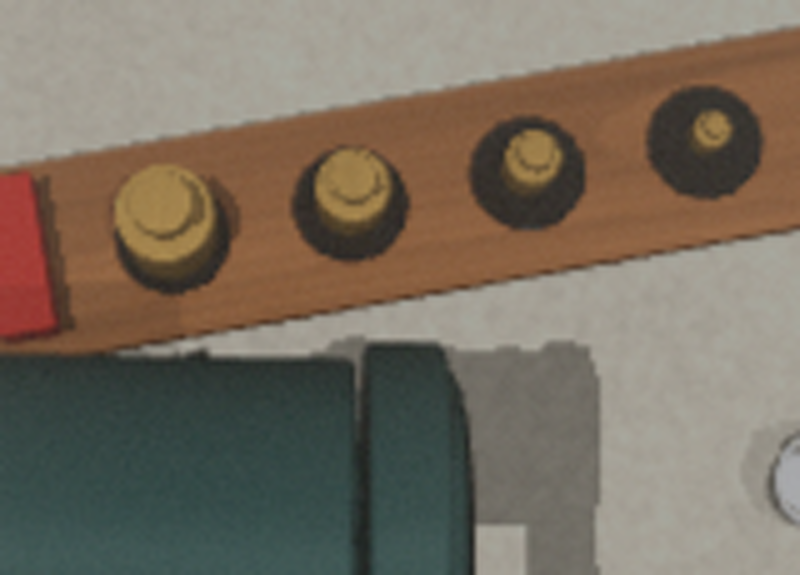

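View pics/s20.png

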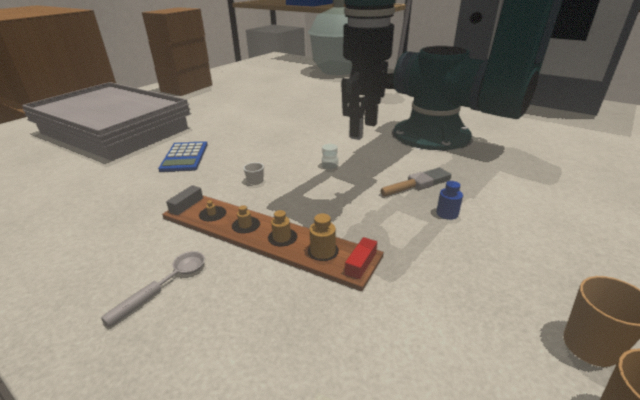

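The top view shows w500's body circle at crop (165,215) against (167,218) predicted, about 1 mm off. w200, w100 and w020 agree within about 1–2 mm, and all four are upright. The scene view shows the right order from the red end and the crucible still at (254,174). The gripper is open and clear of everything, so I hand in.

```bash
python3 -c "
from go import *
order.job_done()"
```

```text
the job is handed in; nothing more can be done
```

The four brass weights stand upright on the pads in order of size, w500 next to the red block, then w200, w100 and w020 at the far end. The job was handed in at about 33 s of the 88 s allowed.

- **Correction along the way:** w500 first landed about 3–4 mm off centre across the row, because I let go before it touched the pad. I gripped it again, shifted it back and lowered it until it touched before releasing.
- **Last checks:** In the final top view each weight looked within about 1–2 mm of its pad's middle. For w500 the two features disagreed slightly: its body was about 1 mm off and its knob about 2–3 mm.
- **Everything else:** The crucible was still where it started, at the same spot in the scene view. The gripper was open and clear, and wrist force readings stayed below about 15 N.

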